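# Move the coral fragments to the new rack in reverse order

## Task

Move the four corals on their ceramic plugs from the rack they stand in to the empty rack, one in each cell, in reverse order: the coral nearest the black handle of the old rack goes to the cell farthest from the black handle of the new rack, and so on along the row. Set each one down upright on the floor of its cell, without dropping it or tipping any over.

Things in the scene. Friction and masses are not known exactly. Their poses are not given: they have to be found in the camera images.
- old_rack: The rack that the four corals stand in at the start: a low white plastic tray, 260 x 68 mm, 14 mm high, with four square open cells in one row along its own x axis (60 to 61 mm wide inside; centres at x = -96, -32, +32, +96 mm, y = 0). Floor and walls are 4 mm thick, so each cell is 10 mm deep. A black handle loop stands at its +x end (up to 34 mm high, reaching to x = +154 mm). Origin: centre of the underside. Fixed to the bench; may stand left or right.
- new_rack: The empty rack: same tray in every respect (260 x 68 x 14 mm, cells with centres at x = -96, -32, +32, +96 mm, y = 0 in its own frame, bare floor 4 mm above the underside, 4 mm walls, black handle loop at the +x end), without rubber pads. Origin: centre of the underside. Fixed to the bench; may stand left or right.
- dome_coral (a point): Loose coral fragment with the shape of a low smooth dome (34 mm across, 18 mm high, faint winding ridges), standing on top of a white round ceramic plug 38 mm in diameter and 60 mm tall; no wider than the plug. About 0.14 kg. The point lies on the plug's axis, 42 mm above its foot (a good height to grip the plug across); z is up along the axis. At the start it stands upright in one cell of the old rack.
- fan_coral (a point): Loose coral fragment with the shape of a thin upright round fan (33 mm wide, 7 mm thick, 33 mm high; a straight bar when seen from above), standing on top of a white round ceramic plug 38 mm in diameter and 60 mm tall; no wider than the plug. About 0.14 kg. The point lies on the plug's axis, 42 mm above its foot (a good height to grip the plug across); z is up along the axis. At the start it stands upright in one cell of the old rack.
- pillar_coral (a point): Loose coral fragment with the shape of three stout round upright fingers side by side (14 mm thick, 20 to 28 mm high), standing on top of a white round ceramic plug 38 mm in diameter and 60 mm tall; no wider than the plug. About 0.14 kg. The point lies on the plug's axis, 42 mm above its foot (a good height to grip the plug across); z is up along the axis. At the start it stands upright in one cell of the old rack.
- branch_coral (a point): Loose coral fragment with the shape of a spray of thin branches (a five-armed star seen from above, about 35 mm across, 34 mm high), standing on top of a white round ceramic plug 38 mm in diameter and 60 mm tall; no wider than the plug. About 0.14 kg. The point lies on the plug's axis, 42 mm above its foot (a good height to grip the plug across); z is up along the axis. At the start it stands upright in one cell of the old rack.
- pad_dome: Black square rubber pad, 54 x 54 x 4 mm, fixed on the floor of the old rack's cell in which the dome coral stands at the start; it stays there and so marks where that coral came from. All four pads look alike. Origin: centre of the underside.
- pad_fan: Black square rubber pad, 54 x 54 x 4 mm, fixed on the floor of the old rack's cell in which the fan coral stands at the start; it stays there and so marks where that coral came from. All four pads look alike. Origin: centre of the underside.
- pad_pillar: Black square rubber pad, 54 x 54 x 4 mm, fixed on the floor of the old rack's cell in which the pillar coral stands at the start; it stays there and so marks where that coral came from. All four pads look alike. Origin: centre of the underside.
- pad_branch: Black square rubber pad, 54 x 54 x 4 mm, fixed on the floor of the old rack's cell in which the branch coral stands at the start; it stays there and so marks where that coral came from. All four pads look alike. Origin: centre of the underside.
Mind the look-alikes: they are no part of the job. Leave any orange look-alike of the part that bears dome_coral alone.

How it is judged:
By the outcome, as a careful person would: the job done as asked, in the order asked, and still so for the second after the job is handed in, with the robot touching nothing.
It also fails if it takes over 120 s, if anything falls off the work surface, if the arm or the gripper's body presses on something with over 40 N, if the wrist force passes 120 N, or if a joint passes its speed limit or range.

## Robot

A 7-joint arm with a two-finger parallel gripper is mounted at the origin on the work surface. World frame = base frame: x ahead of the robot, y to its left, z up, the work surface at z = 0. Lengths are in m, angles in degrees, forces in N, time in s.
With the tool pointing down it reaches from about 0.4 to 0.925 m from the base axis. Payload 4.1 kg.
Tool frame: the origin (TCP) lies at the very end of the fingers, on their centre line; the grasp point (between the pads) lies tcp_to_grasp behind it (tcp_to_grasp is the distance from the TCP to the grasp point, in m); z points along the fingers, x is the direction in which the jaws open and shut, and the axes are right-handed (so a half turn about z gives the same grasp; the last joint's range is limited). The gripper opens to 85 mm and grips with 20 to 120 N. Pads are 22 mm wide; open, the fingers measure 114 mm over their backs; the gripper's body (76 mm by 85 mm) begins 54 mm behind the grasp point. The pads swing forward as they close: fully open they stand 13 mm farther back than shut.
Start: joints at [-75.917, 22.827, 2.584, 88.041, -1.071, 69.15, -2.905], TCP at [0.22, 0.612, 0.231] pointing down, gripper open.
Joint ranges: [-161.44, 161.44], [-28.35, 127.94], [-78.24, 83.42], [0, 140.83], [-78.03, 258.03], [13.02, 114.36], [-168.23, 168.23]. Speed limits (degrees/s): [147.25, 147.25, 180, 180, 180, 180, 180].

## Interface

Orientations are given as [roll, pitch, yaw] about the fixed x, y, z axes, in that order (R = Rz(yaw) Ry(pitch) Rx(roll)).
In Python, from cell import sense, capture, close_job, tcp_to_grasp gives the robot as it stands.
- The arm moves only by the tool move_arm, never from a script. Its argument "commands" is a list of rows, each a list of 2 entries, a list of its own where there are three numbers: the shift along the tool's x, y, z in m, then the turn, a rotation vector about the tool's x, y, z in degrees. A call has 1 to 12 rows; each row is the pose to reach, as a shift and turn from the pose commanded when the call began, along the tool's axes at that moment; what a row does not reach only later rows make up. A row lasts 1/10 s, in which the tool goes at most 50 mm and 8.59 degrees, less where a joint would pass 70% of its speed; a pose out of reach is approached as far as the arm can. A call with a gripper value outside its range is refused whole. "gripper" is the closure, from -1 (fully open) to 1 (shut), so that 0 is half open, set as the call begins (left out, the last holds). The fingers move at their own pace and stop on an object; "force" is the grip in N (left out, the last holds). Time passes only in rows, so rows that repeat a pose let the fingers close. It gives the time, the measured TCP pose, the force and the opening at its end, in the units of the state.
- sense(): the state, without advancing time (a new reading comes with each control period).
- capture(name): name is "side" or "top" or "wrist"; returns a dict with "color" (384x512x3 uint8, blue, green, red), "K" (3x3 intrinsics, pixels), "k1" (the pictures are not rectified: a ray, as slopes to the right and down, at radius r is drawn at 1 + k1 r^2 times it, then the intrinsics apply), "R" (3x3) and "t" (3): a world point X has camera coordinates R X + t; the wrist camera has in their place "tool_from_camera" (4x4, takes a point from camera to tool coordinates, whose origin is the TCP and whose axes are the tool frame's). Camera axes: x right, y down, z forward; pixel columns grow to the right and rows downward; lengths in m; the calibration is good to about 2 mm. A picture is of the moment at which its call begins: read the wrist's pose just before it. There is no depth.
- close_job(): hands the job in, once; it reports no verdict.
The state is a dict: "clock": time; "joint_positions": joint angles; "qvel": joint speeds; "joint_efforts": joint torques, N m; "ee_pos": TCP position; "tool_rot": TCP orientation; "force": force on the tool from outside, world axes, zero at the start; "moment": the same for the moment, N m; "finger_gap": finger opening in m.
Only numpy, scipy, OpenCV 4.12 (cv2) and the standard library are available. Lean on these libraries where they do the work, as an engineer would, in place of code of your own. Each camera call takes 0.05 s, during which the arm holds its last target.

## Working session

There is one attempt and no reset: what is moved stays moved. The work goes in short steps, Python scripts to look and compute and a tool call to move; the robot and the scene stay as the last step left them, time stands still between calls to the robot, and variables do not carry over. Pictures are saved under pics/ and viewed, and the job is handed in when it is done.

Besides the shell and the picture viewer there is one more tool, called after "Call:" as name(argument=value, ...) on one line, values as JSON. move_arm: Moves the arm, as the interface text tells. Its arguments: {"type":"object","properties":{"commands":{"type":"array"},"gripper":{"type":"number"},"force":{"type":"number"}},"required":["commands"]}

```bash
mkdir -p pics; ls
python3 - <<'E'
from cell import sense,capture,tcp_to_grasp
import cv2
print(tcp_to_grasp); s=sense(); print(s)
for n in ("side","top","wrist"):
    c=capture(n); cv2.imwrite(f"pics/{n}0.png",c["color"]); print(n,{k:v for k,v in c.items() if k!="color"})
E
```

```text
pics
0.0187
{'clock': 0.0, 'joint_positions': array([-75.9160935 ,  22.87171861,   2.58118586,  88.11281187,
        -1.06941051,  69.150955  ,  -2.90622719]), 'qvel': array([-0.12529695, -0.01209328,  0.02006135,  0.01780892, -0.07803153,
       -0.01700173, -0.10638178]), 'joint_efforts': array([-1.18718267e-04, -4.75099754e+01,  1.36468381e+00, -2.54224044e+01,
        1.15509034e-02,  9.09638708e-03, -3.16796552e-06]), 'ee_pos': array([0.21949887, 0.61115054, 0.23027666]), 'tool_rot': array([1.79990061e+02, 1.10940477e-01, 7.02487726e+01]), 'force': array([-0.44107075,  0.03352735,  0.44331229]), 'moment': array([-0.03549142,  0.04077266,  0.0182985 ]), 'finger_gap': 0.08508219448877202}
side {'K': array([[417.00727745,   0.        , 247.3530796 ],
       [  0.        , 417.00727745, 195.63604547],
       [  0.        ,   0.        ,   1.        ]]), 'k1': -0.08493101051563533, 'R': array([[-0.76961443, -0.63847924, -0.00615587],
       [-0.41522167,  0.50778026, -0.75481797],
       [ 0.48506144, -0.57836275, -0.65590543]]), 't': array([0.42243632, 0.29376642, 0.52849926])}
top 
[... 250 characters left out ...]
-0.98303521,  0.01087519, -0.18309423],
       [ 0.18313925,  0.00329038, -0.98308148]]), 't': array([-0.01101341,  0.53809005,  0.81916841])}
wrist {'K': array([[289.53562658,   0.        , 255.7501319 ],
       [  0.        , 289.53562658, 192.26637922],
       [  0.        ,   0.        ,   1.        ]]), 'k1': -0.015977919458881624, 'tool_from_camera': array([[ 9.99999610e-01, -1.82110120e-04, -8.64522098e-04,
         2.01629195e-03],
       [ 4.36668300e-04,  9.52528477e-01,  3.04449191e-01,
        -7.85525864e-02],
       [ 7.68038639e-04, -3.04449450e-01,  9.52528185e-01,
        -1.42761691e-01],
       [ 0.00000000e+00,  0.00000000e+00,  0.00000000e+00,
         1.00000000e+00]])}
```

View pics/top0.png

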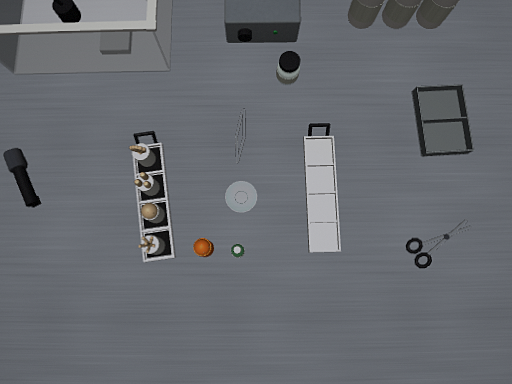

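View pics/side0.png

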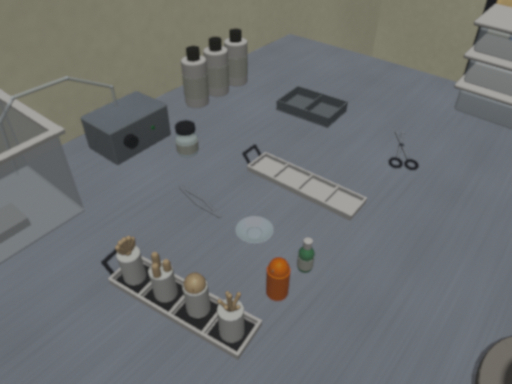

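View pics/wrist0.png

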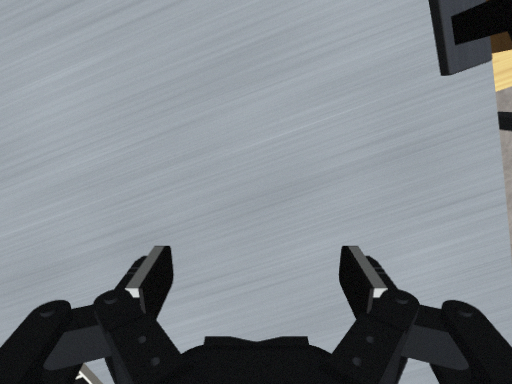

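The top view shows the old rack on the left at (153,200) with four corals, and its handle at (146,138). The new rack is at (322,192), handle at (319,130). The orange dome at (203,247) is the look-alike; the tan dome at (150,211) standing in the rack is the real one. I'll enlarge both.

```bash
cat > h.py <<'E'
import numpy as np, cv2
from scipy.spatial.transform import Rotation as Ro
from cell import sense,capture
def slopes(c,uv):
    K=c["K"]; uv=np.atleast_2d(np.asarray(uv,float)); d=(uv-K[:2,2])/[K[0,0],K[1,1]]
    s=d.copy()
    for _ in range(20): s=d/(1+c["k1"]*(s**2).sum(1,keepdims=True))
    return s
def pose(c,st=None):
    if "R" in c: return c["R"].T, -c["R"].T@c["t"]
    T=np.eye(4); T[:3,:3]=Ro.from_euler("xyz",st["tool_rot"],degrees=True).as_matrix(); T[:3,3]=st["ee_pos"]
    M=T@c["tool_from_camera"]; return M[:3,:3],M[:3,3]
def onplane(c,uv,z,st=None):
    s=slopes(c,uv); R,o=pose(c,st); d=np.c_[s,np.ones(len(s))]@R.T
    return o+d*((z-o[2])/d[:,2])[:,None]
def proj(c,X,st=None):
    R,o=pose(c,st); p=(np.atleast_2d(X)-o)@R; s=p[:,:2]/p[:,2:]
    s=s*(1+c["k1"]*(s**2).sum(1,keepdims=True)); return s*[c["K"][0,0],c["K"][1,1]]+c["K"][:2,2]
E
python3 - <<'E'
import cv2
t=cv2.imread("pics/top0.png"); s=cv2.imread("pics/side0.png")
cv2.imwrite("pics/t_old.png",cv2.resize(t[125:270,120:220],None,fx=4,fy=4,interpolation=cv2.INTER_CUBIC))
cv2.imwrite("pics/t_new.png",cv2.resize(t[118:260,290:355],None,fx=4,fy=4,interpolation=cv2.INTER_CUBIC))
cv2.imwrite("pics/s_old.png",cv2.resize(s[225:350,95:300],None,fx=3.8,fy=3.8,interpolation=cv2.INTER_CUBIC))
E
```

```text
(no output)
```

View pics/t_old.png

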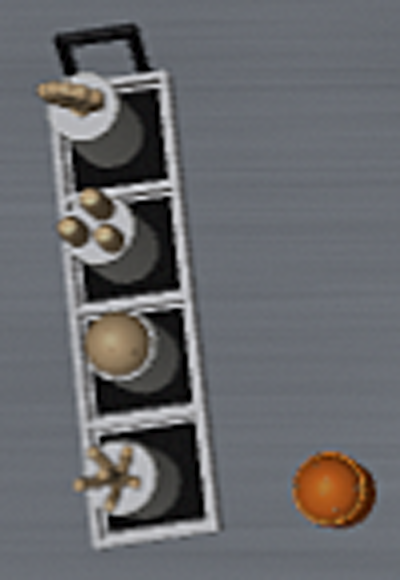

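View pics/t_new.png

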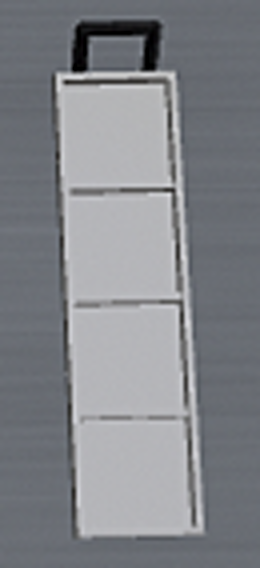

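View pics/s_old.png

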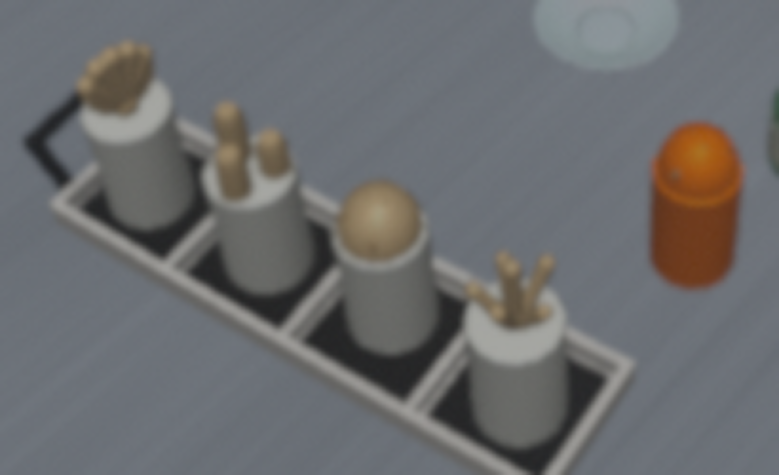

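Run:
```python
from h import *
c=capture("top"); s=capture("side"); print("cams",pose(c)[1],pose(s)[1])
def q(crop,f,off): return np.array(crop,float)/f+off-0.5+0.5/f
for nm,cr,off in (("old",[(50,75),(168,70),(218,530),(95,547)],(120,125)),("new",[(55,73),(177,72),(205,532),(77,537)],(290,118))):
    P=onplane(c,q(cr,4,off),0.014); 
    print(nm,P.round(4).tolist(),"ctr",P.mean(0).round(4),"len",np.linalg.norm(P[0]-P[3]),np.linalg.norm(P[1]-P[2]),np.linalg.norm(P[0]-P[1]))
    d=P[0]+P[1]-P[2]-P[3]; print("yaw",np.degrees(np.arctan2(d[1],d[0])))
g=cv2.cvtColor(c["color"],cv2.COLOR_BGR2HSV)
m=((g[...,2]>150)&(g[...,1]<60)).astype(np.uint8); m[:, :290]=0; m[:,350:]=0;m[:118]=0;m[260:]=0
ct=max(cv2.findContours(m,cv2.RETR_EXTERNAL,cv2.CHAIN_APPROX_NONE)[0],key=cv2.contourArea)[:,0]
P=onplane(c,ct,0.014)[:,:2]; r=cv2.minAreaRect((P*1000).astype(np.float32)); print("new rect",r)
pl=onplane(c,q([(85,107),(100,230),(122,347),(120,480)],4,(120,125)),0.068); print("top plugs",pl.round(4).tolist())
sl=onplane(s,q([(127,108),(252,180),(380,228),(515,327)],3.8,(95,225)),0.068); print("side plugs",sl.round(4).tolist())
# side feet front rim / orange
print("orange", onplane(c,q([(333,490)],4,(120,125)),0.06), onplane(s,q([(697,175)],3.8,(95,225)),0.06))
```

```text
cams [ 0.37882846 -0.01955991  0.90377292] [0.19073666 0.42621232 0.57098617]
old [[0.6586, 0.2472, 0.014], [0.6606, 0.1798, 0.014], [0.4024, 0.1453, 0.014], [0.3938, 0.2117, 0.014]] ctr [0.5288 0.196  0.014 ] len 0.26720025682753007 0.2604570308532401 0.067451169688405
yaw 7.610540201761409
new [[0.6714, -0.1421, 0.014], [0.6714, -0.2116, 0.014], [0.4125, -0.2142, 0.014], [0.4107, -0.145, 0.014]] ctr [ 0.5415 -0.1782  0.014 ] len 0.26072694932683393 0.25889537867082363 0.06942748694809728
yaw 0.6107581911043602
new rect ((541.5322265625, -178.13340759277344), (259.85162353515625, 68.31671142578125), 0.5999375581741333)
top plugs [[0.6236, 0.2114, 0.068], [0.5567, 0.2008, 0.068], [0.4948, 0.1871, 0.068], [0.4265, 0.186, 0.068]]
side plugs [[0.6212, 0.2118, 0.068], [0.5513, 0.2034, 0.068], [0.4947, 0.1872, 0.068], [0.4242, 0.1874, 0.068]]
orange [[0.42098993 0.07812848 0.06      ]] [[0.4184633  0.08206783 0.06      ]]
```

Order from the handle: fan, pillar, dome, branch. So in the new rack, fan goes to x=-96, pillar -32, dome +32 and branch +96. The neighbours are too close for jaws along the row, so I'll grip across it (tool yaw about 90°). First, a hover to look with the wrist camera.

Call:
move_arm(commands=[[[-0.024, 0.034, -0.002], [0, 0, -1.6]], [[-0.049, 0.067, -0.003], [0, 0, -3.3]], [[-0.073, 0.101, -0.005], [0, 0, -4.9]], [[-0.098, 0.134, -0.007], [0, 0, -6.6]], [[-0.122, 0.168, -0.008], [0, 0, -8.2]], [[-0.147, 0.202, -0.01], [0, 0, -9.9]], [[-0.171, 0.235, -0.012], [0, 0, -11.5]], [[-0.195, 0.269, -0.013], [0, 0, -13.2]], [[-0.22, 0.302, -0.015], [0, 0, -14.8]], [[-0.244, 0.336, -0.017], [0, 0, -16.5]], [[-0.269, 0.37, -0.018], [0, 0, -18.1]], [[-0.293, 0.403, -0.02], [0, 0, -19.75]]], gripper=-1, force=40)

```text
clock: 1.45
ee_pos: [0.5006, 0.1981, 0.2514]
tool_rot: [180.0, -0.0, 90.1]
force: [1.2, 0.5, -0.2]
finger_gap: 0.0856
```

Call:
move_arm(commands=[[[0, 0, 0], [0, 0, 0]], [[0, 0, 0], [0, 0, 0]], [[0, 0, 0], [0, 0, 0]], [[0, 0, 0], [0, 0, 0]]])

```text
clock: 1.85
ee_pos: [0.4991, 0.2015, 0.2511]
tool_rot: [-180.0, -0.0, 90.2]
force: [-0.1, -0.2, -0.2]
finger_gap: 0.0857
```

Run:
```python
from h import *
st=sense(); print(st["clock"],st["ee_pos"],st["tool_rot"],st["joint_positions"])
c=capture("wrist"); im=c["color"].copy(); cv2.imwrite("pics/w1.png",im)
g=np.array([[.6224,.2116,.068],[.554,.2021,.068],[.4948,.1871,.068],[.4253,.1867,.068]])
for p in proj(c,g,st): cv2.drawMarker(im,tuple(int(round(v)) for v in p),(0,0,255),0,12,1)
cv2.imwrite("pics/w1m.png",cv2.resize(im,None,fx=1.55,fy=1.55))
```

```text
1.85 [0.4990647  0.20151648 0.25113646] [-1.79968754e+02 -2.76324413e-02  9.01694801e+01] [-40.2369982   10.75648704  15.83277848 102.1957189   -3.20082461
  67.4955183   66.72777137]
```

View pics/w1m.png

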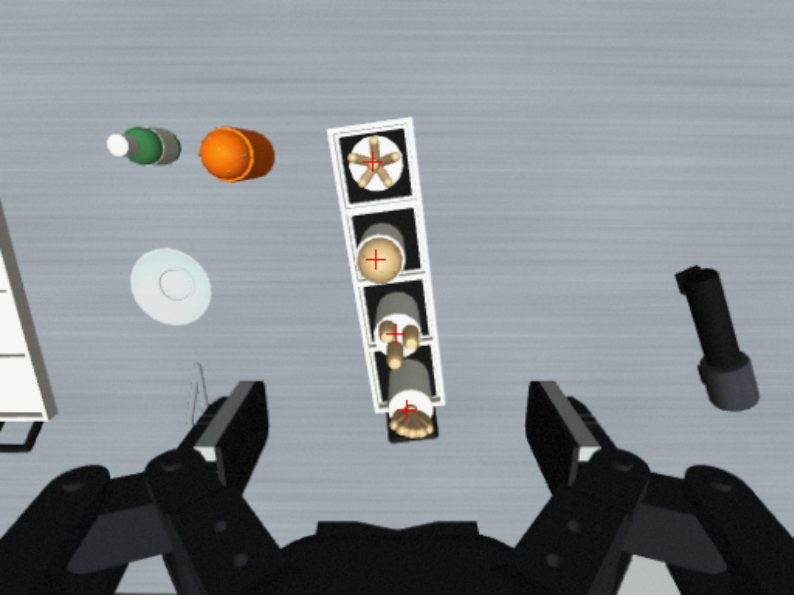

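Marks from the fixed cameras land on the plug tops in the wrist view, agreeing to about 2 mm: branch (376,163), dome (380,260), pillar (398,337), fan (411,408). The orange look-alike is at (238,154), clear of the jaws. I'll start with the dome, the lowest coral.

Call:
move_arm(commands=[[[-0.006, -0.003, 0.02], [0, 0, 0]], [[-0.011, -0.005, 0.045], [0, 0, 0]], [[-0.011, -0.005, 0.075], [0, 0, 0]], [[-0.011, -0.005, 0.105], [0, 0, 0]], [[-0.011, -0.005, 0.135], [0, 0, 0]], [[-0.011, -0.005, 0.16], [0, 0, 0]], [[-0.011, -0.005, 0.18], [0, 0, 0]], [[-0.011, -0.005, 0.195], [0, 0, 0]], [[-0.011, -0.005, 0.205], [0, 0, 0]], [[-0.011, -0.005, 0.212], [0, 0, 0]], [[-0.011, -0.005, 0.218], [0, 0, 0]], [[-0.011, -0.005, 0.218], [0, 0, 0]]])

```text
clock: 3.1
ee_pos: [0.4947, 0.189, 0.033]
tool_rot: [-180.0, 0.0, 90.0]
force: [-0.2, 0.8, 0.2]
finger_gap: 0.0851
```

Run:
```python
from h import *
st=sense(); print(st["clock"],st["ee_pos"],st["tool_rot"],st["force"])
c=capture("wrist"); cv2.imwrite("pics/w2.png",c["color"])
c=capture("side"); cv2.imwrite("pics/s2.png",cv2.resize(c["color"][200:350,80:330],None,fx=3,fy=3))
```

```text
3.1 [0.49472155 0.18898984 0.03300777] [-1.79971180e+02  4.14519683e-03  9.00196172e+01] [-0.22709288  0.83286444  0.19674316]
```

View pics/w2.png

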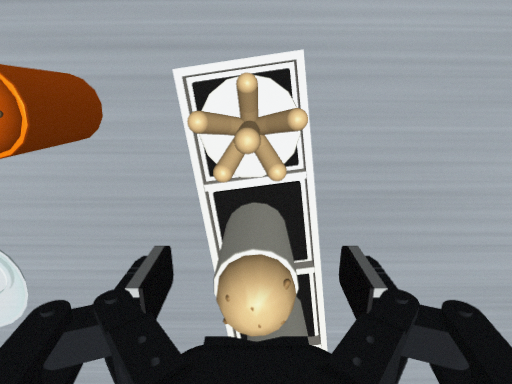

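View pics/s2.png

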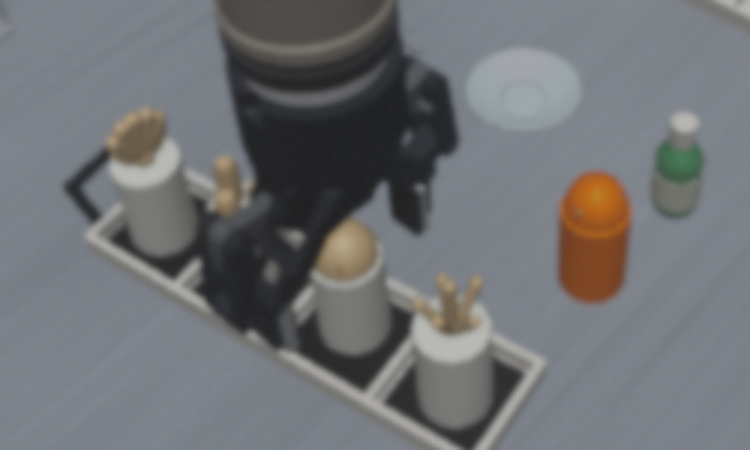

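Run:
```python
from h import *
st=sense(); c=capture("wrist"); print(onplane(c,[[257,281],[257,291]],0.068,st), onplane(c,[[249,127]],0.068,st)) 
print(proj(c,[[.4947,.189,.068],[.4947,.189,.008]],st))
```

```text
[[0.49284724 0.19154355 0.068     ]
 [0.49801686 0.19154858 0.068     ]] [[0.42698047 0.18854488 0.068     ]]
[[251.2003868  284.61584145]
 [252.59536558 227.22905661]]
```

Jaws are centred on the plug: inner pad edges at 172 and 340, plug axis at 257. Closing.

Call:
move_arm(commands=[[[0, 0, 0], [0, 0, 0]], [[0, 0, 0], [0, 0, 0]], [[0, 0, 0], [0, 0, 0]], [[0, 0, 0], [0, 0, 0]], [[0, 0, 0], [0, 0, 0]], [[0, 0, 0], [0, 0, 0]], [[0, 0, 0], [0, 0, 0]], [[0, 0, 0], [0, 0, 0]], [[0, 0, 0], [0, 0, 0]], [[0, 0, 0], [0, 0, 0]], [[0, 0, 0], [0, 0, 0]], [[0, 0, 0], [0, 0, 0]]], gripper=1, force=40)

```text
clock: 4.45
ee_pos: [0.4954, 0.189, 0.0337]
tool_rot: [180.0, -0.0, 90.0]
force: [-1.0, -0.3, 6.4]
finger_gap: 0.0368
```

Run:
```python
from h import *
st=sense(); print(st["clock"],st["ee_pos"],st["finger_gap"],st["force"])
c=capture("wrist"); cv2.imwrite("pics/w3.png",c["color"])
c=capture("side"); cv2.imwrite("pics/s3.png",cv2.resize(c["color"][200:350,80:330],None,fx=3,fy=3))
```

```text
4.45 [0.49535675 0.18897984 0.03372914] 0.036792989959409425 [-1.00744622 -0.27078484  6.40697165]
```

View pics/w3.png

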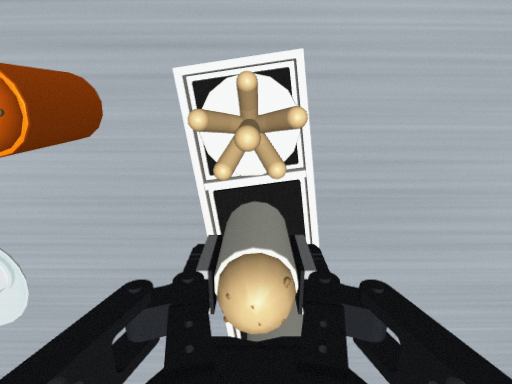

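View pics/s3.png

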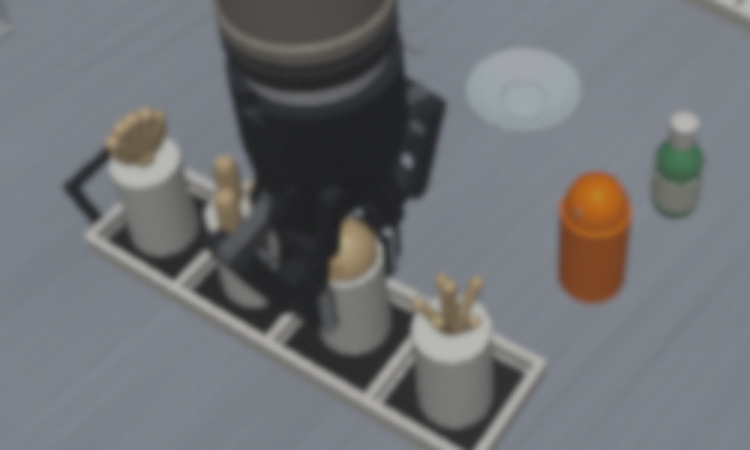

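Held: gap 36.8 mm. Now lift and carry.

Call:
move_arm(commands=[[[0, 0, -0.005], [0, 0, 0]], [[0, 0, -0.015], [0, 0, 0]], [[0, 0, -0.03], [0, 0, 0]], [[0, 0, -0.05], [0, 0, 0]], [[0, 0, -0.07], [0, 0, 0]], [[0, 0, -0.09], [0, 0, 0]], [[-0.005, 0, -0.105], [0, 0, 0]], [[-0.018, 0, -0.11], [0, 0, 0]], [[-0.038, 0, -0.11], [0, 0, 0]], [[-0.065, 0, -0.11], [0, 0, 0]], [[-0.095, 0.005, -0.11], [0, 0, 0]], [[-0.125, 0.015, -0.11], [0, 0, 0]]])

```text
clock: 5.75
ee_pos: [0.5085, 0.0618, 0.1427]
tool_rot: [-179.9, 0.0, 90.0]
force: [1.3, 0.1, -1.6]
finger_gap: 0.0371
```

Call:
move_arm(commands=[[[-0.03, 0.01, 0], [0, 0, 0]], [[-0.06, 0.02, 0], [0, 0, 0]], [[-0.09, 0.03, 0], [0, 0, 0]], [[-0.12, 0.04, 0], [0, 0, 0]], [[-0.15, 0.048, 0], [0, 0, 0]], [[-0.178, 0.055, 0], [0, 0, 0]], [[-0.203, 0.06, 0], [0, 0, 0]], [[-0.223, 0.063, 0], [0, 0, 0]], [[-0.235, 0.064, 0], [0, 0, 0]], [[-0.242, 0.064, 0], [0, 0, 0]], [[-0.242, 0.064, 0], [0, 0, 0]], [[-0.242, 0.064, 0], [0, 0, 0]]])

```text
clock: 6.95
ee_pos: [0.5738, -0.1769, 0.1431]
tool_rot: [-180.0, -0.1, 90.1]
force: [-0.0, 0.0, -1.9]
finger_gap: 0.0366
```

Run:
```python
from h import *
st=sense(); print(st["clock"],st["ee_pos"],st["tool_rot"],st["finger_gap"],st["force"])
c=capture("wrist"); cv2.imwrite("pics/w4.png",c["color"])
c=capture("side"); cv2.imwrite("pics/s4.png",c["color"])
```

```text
6.95 [ 0.57375697 -0.1769116   0.1430666 ] [-1.79970193e+02 -7.05080927e-02  9.00612560e+01] 0.0365611818039631 [-0.0377056   0.02193783 -1.89820115]
```

View pics/w4.png

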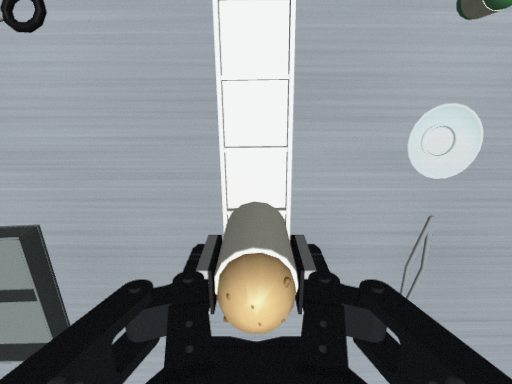

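View pics/s4.png

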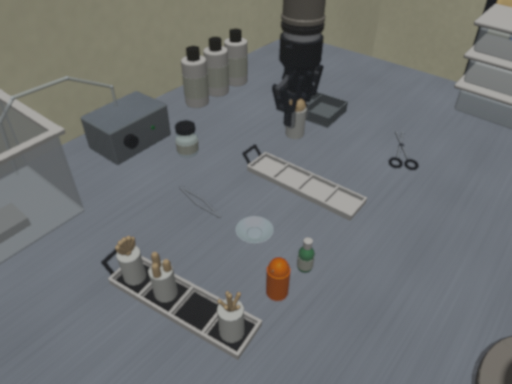

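Call:
move_arm(commands=[[[-0.001, 0, 0.01], [0, 0, 0]], [[-0.001, 0, 0.03], [0, 0, 0]], [[-0.001, 0, 0.05], [0, 0, 0]], [[-0.001, 0, 0.07], [0, 0, 0]], [[-0.001, 0, 0.085], [0, 0, 0]], [[-0.001, 0, 0.095], [0, 0, 0]], [[-0.001, 0, 0.102], [0, 0, 0]], [[-0.001, 0, 0.106], [0, 0, 0]], [[-0.001, 0, 0.109], [0, 0, 0]], [[-0.001, 0, 0.111], [0, 0, 0]], [[-0.001, 0, 0.112], [0, 0, 0]], [[-0.001, 0, 0.112], [0, 0, 0]]])

```text
clock: 8.25
ee_pos: [0.5742, -0.1792, 0.0315]
tool_rot: [180.0, -0.0, 90.0]
force: [0.9, -0.4, -0.8]
finger_gap: 0.037
```

Call:
move_arm(commands=[[[0, 0, 0.0005], [0, 0, 0]], [[0, 0, 0.001], [0, 0, 0]], [[0, 0, 0.0015], [0, 0, 0]], [[0, 0, 0.002], [0, 0, 0]], [[0, 0, 0.002], [0, 0, 0]]])

```text
clock: 8.75
ee_pos: [0.574, -0.1792, 0.0298]
tool_rot: [180.0, -0.0, 90.0]
force: [-1.4, 0.8, 3.5]
finger_gap: 0.0369
```

Contact: the z force went from -1.9 to +3.5 N. Checking the picture, then releasing.

Run:
```python
from h import *
st=sense(); c=capture("wrist"); cv2.imwrite("pics/w5.png",c["color"])
c=capture("side"); cv2.imwrite("pics/s5.png",cv2.resize(c["color"][90:240,200:400],None,fx=4,fy=4,interpolation=cv2.INTER_CUBIC))
```

```text
(no output)
```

View pics/w5.png

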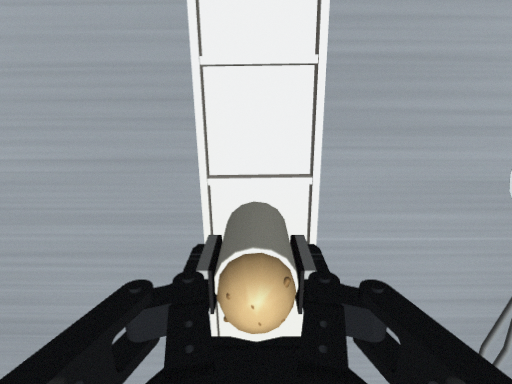

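View pics/s5.png

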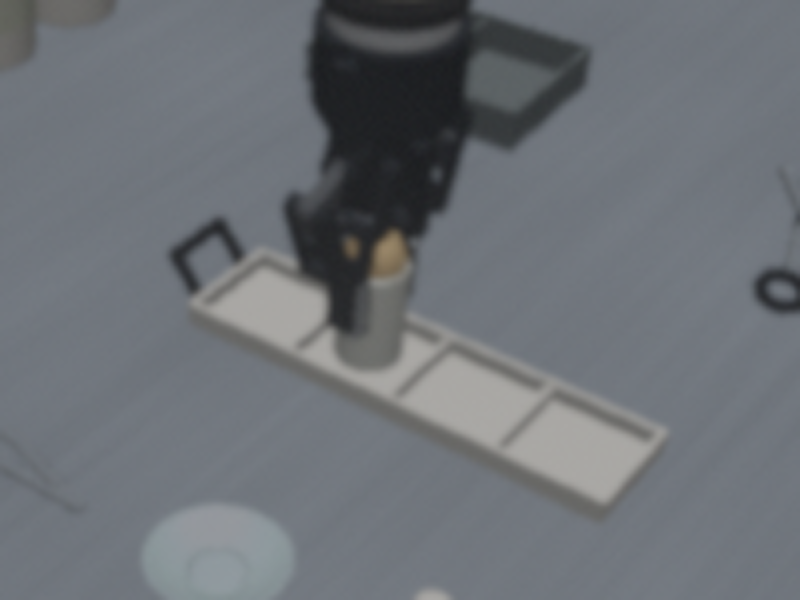

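The dome is centred in the second cell from the handle, foot on the floor. Opening and backing off upward.

Call:
move_arm(commands=[[[0, 0, 0], [0, 0, 0]], [[0, 0, 0], [0, 0, 0]], [[0, 0, 0], [0, 0, 0]], [[0, 0, 0], [0, 0, 0]], [[0, 0, 0], [0, 0, 0]], [[0, 0, 0], [0, 0, 0]], [[0, 0, 0], [0, 0, 0]], [[0, 0, 0], [0, 0, 0]], [[0, 0, 0], [0, 0, 0]], [[0, 0, -0.004], [0, 0, 0]], [[0, 0, -0.012], [0, 0, 0]], [[0, 0, -0.025], [0, 0, 0]]], gripper=-1)

```text
clock: 10.05
ee_pos: [0.5735, -0.179, 0.0546]
tool_rot: [-179.9, -0.0, 90.0]
force: [-0.2, -0.0, 0.5]
finger_gap: 0.0855
```

Call:
move_arm(commands=[[[0, 0, -0.025], [0, 0, 0]], [[0, 0, -0.055], [0, 0, 0]], [[0, 0, -0.085], [0, 0, 0]], [[0.005, 0, -0.105], [0, 0, 0]], [[0.025, 0, -0.115], [0, 0, 0]], [[0.055, 0, -0.115], [0, 0, 0]], [[0.09, 0, -0.115], [0, 0, 0]], [[0.13, -0.005, -0.115], [0, 0, 0]], [[0.17, -0.01, -0.115], [0, 0, 0]], [[0.21, -0.015, -0.115], [0, 0, 0]], [[0.25, -0.019, -0.115], [0, 0, 0]], [[0.285, -0.019, -0.115], [0, 0, 0]]])

```text
clock: 11.25
ee_pos: [0.5545, 0.1081, 0.1707]
tool_rot: [179.9, -0.1, 90.1]
force: [1.5, -0.2, -0.6]
finger_gap: 0.0856
```

Call:
move_arm(commands=[[[0.035, 0, 0], [0, 0, 0]], [[0.063, 0, 0], [0, 0, 0]], [[0.083, 0, 0], [0, 0, 0]], [[0.093, 0, 0], [0, 0, 0]], [[0.097, 0, 0], [0, 0, 0]], [[0.097, 0, 0], [0, 0, 0]], [[0.097, 0, 0], [0, 0, 0]]])

```text
clock: 11.95
ee_pos: [0.5553, 0.2011, 0.1696]
tool_rot: [180.0, 0.0, 89.9]
force: [-0.1, -1.2, 0.2]
finger_gap: 0.0855
```

Run:
```python
from h import *
st=sense(); print(st["clock"],st["ee_pos"],st["tool_rot"],st["finger_gap"],st["force"])
c=capture("wrist"); cv2.imwrite("pics/w6.png",c["color"])
c=capture("top"); cv2.imwrite("pics/t6.png",c["color"])
```

```text
11.95 [0.55527362 0.20106657 0.16957995] [1.79980978e+02 4.03971296e-02 8.98773440e+01] 0.08551713859327872 [-0.13712523 -1.15676652  0.16496358]
```

View pics/w6.png

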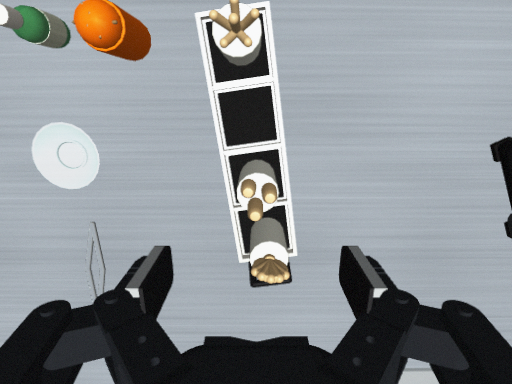

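View pics/t6.png

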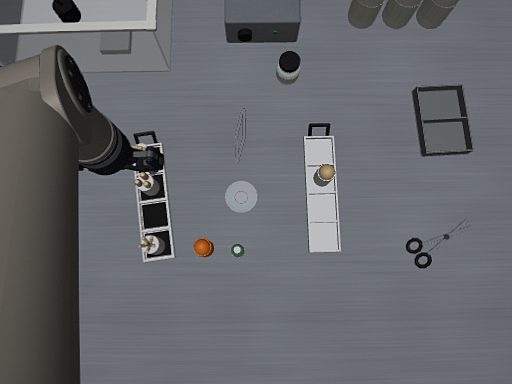

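Run:
```python
from h import *
st=sense(); c=capture("wrist"); 
cv2.imwrite("pics/w6z.png",cv2.resize(c["color"][120:300,180:340],None,fx=4,fy=4))
print(proj(c,[[.555,.203,.068],[.622,.213,.068],[.4245,.188,.068]],st)); print(onplane(c,[[258,190],[269,257],[238,30]],.068,st))
```

```text
[[255.72450411 191.86880337]
 [266.37745279 258.61976187]
 [235.29373752  26.52530741]]
[[0.55327308 0.20501442 0.068     ]
 [0.62025243 0.21548752 0.068     ]
 [0.42685669 0.18998768 0.068     ]]
```

View pics/w6z.png

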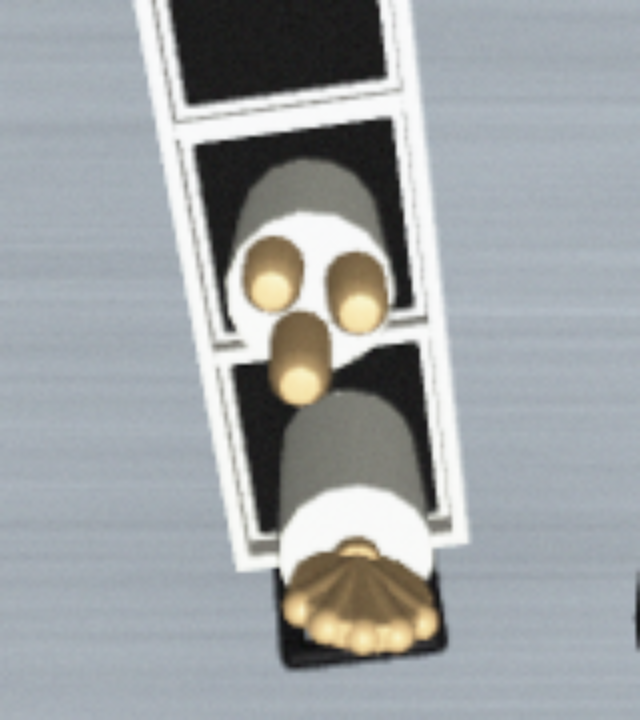

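Call:
move_arm(commands=[[[0, -0.001, 0.02], [0, 0, 0]], [[0, -0.001, 0.045], [0, 0, 0]], [[0, -0.001, 0.07], [0, 0, 0]], [[0, -0.001, 0.09], [0, 0, 0]], [[0, -0.001, 0.105], [0, 0, 0]], [[0, -0.001, 0.117], [0, 0, 0]], [[0, -0.001, 0.126], [0, 0, 0]], [[0, -0.001, 0.132], [0, 0, 0]], [[0, -0.001, 0.136], [0, 0, 0]], [[0, -0.001, 0.136], [0, 0, 0]], [[0, -0.001, 0.136], [0, 0, 0]]])

```text
clock: 13.2
ee_pos: [0.5544, 0.203, 0.0338]
tool_rot: [179.9, -0.0, 90.0]
force: [0.1, 0.5, 0.8]
finger_gap: 0.0854
```

Run:
```python
from h import *
st=sense(); print(st["clock"],st["ee_pos"],st["tool_rot"],st["force"])
c=capture("wrist"); cv2.imwrite("pics/w7.png",c["color"])
print(proj(c,[[.554,.203,.068]],st))
```

```text
13.2 [0.55438197 0.20299297 0.03377993] [ 1.79949361e+02 -2.91834669e-02  8.99978674e+01] [0.12076752 0.54734103 0.75107845]
[[251.40012615 285.15601011]]
```

View pics/w7.png

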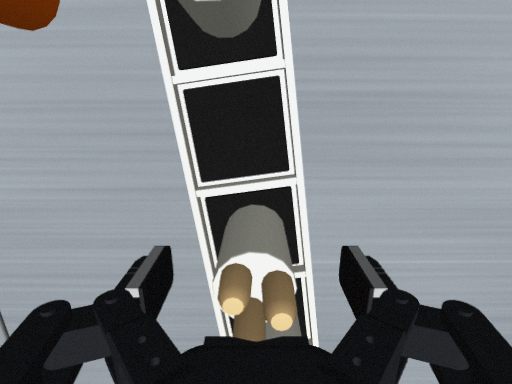

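Plug axis at 256, centred between the pads. Close, lift and carry.

Call:
move_arm(commands=[[[0, 0, 0], [0, 0, 0]], [[0, 0, 0], [0, 0, 0]], [[0, 0, 0], [0, 0, 0]], [[0, 0, 0], [0, 0, 0]], [[0, 0, 0], [0, 0, 0]], [[0, 0, 0], [0, 0, 0]], [[0, 0, 0], [0, 0, 0]], [[0, 0, 0], [0, 0, 0]], [[0, 0, 0], [0, 0, 0]], [[0, 0, 0], [0, 0, 0]], [[0, 0, 0], [0, 0, 0]], [[0, 0, 0], [0, 0, 0]]], gripper=1, force=40)

```text
clock: 14.45
ee_pos: [0.5542, 0.2029, 0.0337]
tool_rot: [180.0, -0.0, 90.0]
force: [-0.4, -0.9, 4.9]
finger_gap: 0.0371
```

Call:
move_arm(commands=[[[0, 0, -0.005], [0, 0, 0]], [[0, 0, -0.015], [0, 0, 0]], [[0, 0, -0.03], [0, 0, 0]], [[0, 0, -0.05], [0, 0, 0]], [[0, 0, -0.07], [0, 0, 0]], [[0, 0, -0.09], [0, 0, 0]], [[-0.005, 0, -0.105], [0, 0, 0]], [[-0.018, 0, -0.11], [0, 0, 0]], [[-0.038, 0, -0.11], [0, 0, 0]], [[-0.065, 0, -0.11], [0, 0, 0]], [[-0.095, -0.003, -0.11], [0, 0, 0]], [[-0.125, -0.008, -0.11], [0, 0, 0]]])

```text
clock: 15.65
ee_pos: [0.5452, 0.0752, 0.1429]
tool_rot: [-179.9, 0.1, 89.9]
force: [1.5, -0.1, -0.2]
finger_gap: 0.037
```

Call:
move_arm(commands=[[[-0.03, -0.006, 0], [0, 0, 0]], [[-0.06, -0.012, 0], [0, 0, 0]], [[-0.09, -0.018, 0], [0, 0, 0]], [[-0.12, -0.024, 0], [0, 0, 0]], [[-0.15, -0.029, 0], [0, 0, 0]], [[-0.18, -0.033, 0], [0, 0, 0]], [[-0.208, -0.036, 0], [0, 0, 0]], [[-0.232, -0.037, 0], [0, 0, 0]], [[-0.248, -0.037, 0], [0, 0, 0]], [[-0.257, -0.037, 0], [0, 0, 0]], [[-0.257, -0.037, 0], [0, 0, 0]], [[-0.257, -0.037, 0], [0, 0, 0]]])

```text
clock: 16.85
ee_pos: [0.5086, -0.1785, 0.143]
tool_rot: [-180.0, -0.1, 90.0]
force: [0.4, -0.3, -1.2]
finger_gap: 0.0369
```

Run:
```python
from h import *
st=sense(); print(st["clock"],st["ee_pos"],st["tool_rot"],st["finger_gap"],st["force"])
c=capture("wrist"); cv2.imwrite("pics/w8.png",c["color"])
c=capture("side"); cv2.imwrite("pics/s8.png",c["color"])
```

```text
16.85 [ 0.50860108 -0.17849525  0.14298581] [-1.79957589e+02 -5.54669167e-02  9.00127524e+01] 0.03694438678430392 [ 0.3795595  -0.28243322 -1.24395396]
```

View pics/w8.png

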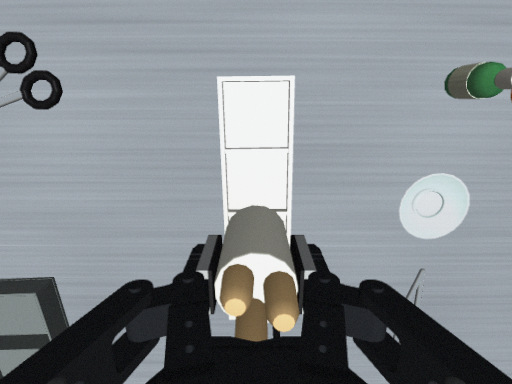

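View pics/s8.png

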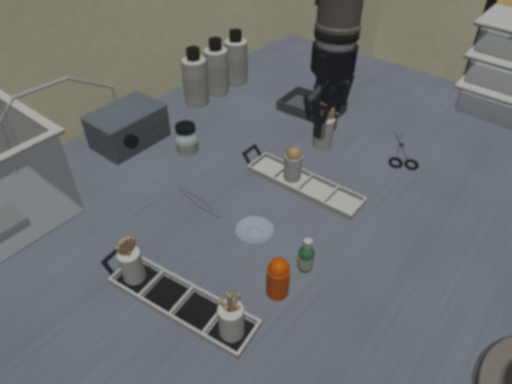

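The dome stands upright in the second cell. The pillar hovers over the third. Lowering.

Call:
move_arm(commands=[[[0, 0, 0.01], [0, 0, 0]], [[0, 0, 0.03], [0, 0, 0]], [[0, 0, 0.05], [0, 0, 0]], [[0, 0, 0.07], [0, 0, 0]], [[0, 0, 0.085], [0, 0, 0]], [[0, 0, 0.095], [0, 0, 0]], [[0, 0, 0.102], [0, 0, 0]], [[0, 0, 0.106], [0, 0, 0]], [[0, 0, 0.109], [0, 0, 0]], [[0, 0, 0.111], [0, 0, 0]], [[0, 0, 0.112], [0, 0, 0]], [[0, 0, 0.112], [0, 0, 0]]])

```text
clock: 18.15
ee_pos: [0.5092, -0.1792, 0.0315]
tool_rot: [180.0, -0.0, 90.0]
force: [-0.3, -1.0, -1.7]
finger_gap: 0.0368
```

Call:
move_arm(commands=[[[0, 0, 0.0005], [0, 0, 0]], [[0, 0, 0.001], [0, 0, 0]], [[0, 0, 0.0015], [0, 0, 0]], [[0, 0, 0.002], [0, 0, 0]], [[0, 0, 0.002], [0, 0, 0]]])

```text
clock: 18.65
ee_pos: [0.5091, -0.1792, 0.0297]
tool_rot: [180.0, -0.0, 90.0]
force: [-0.5, 0.4, 3.9]
finger_gap: 0.0369
```

Run:
```python
from h import *
c=capture("wrist"); cv2.imwrite("pics/w9.png",c["color"])
```

```text
(no output)
```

View pics/w9.png

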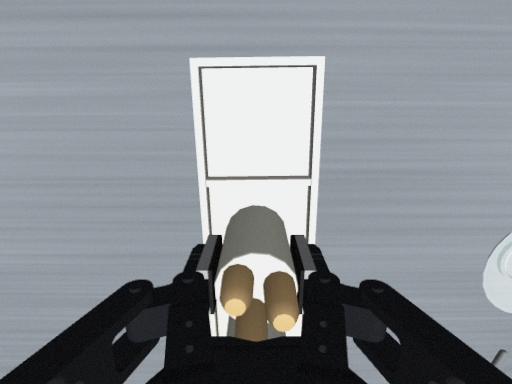

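Third cell, centred, contact felt (+3.9 N). Release and go to the fan.

Call:
move_arm(commands=[[[0, 0, 0], [0, 0, 0]], [[0, 0, 0], [0, 0, 0]], [[0, 0, 0], [0, 0, 0]], [[0, 0, 0], [0, 0, 0]], [[0, 0, 0], [0, 0, 0]], [[0, 0, 0], [0, 0, 0]], [[0, 0, 0], [0, 0, 0]], [[0, 0, 0], [0, 0, 0]], [[0, 0, 0], [0, 0, 0]], [[0, 0, -0.004], [0, 0, 0]], [[0, 0, -0.012], [0, 0, 0]], [[0, 0, -0.025], [0, 0, 0]]], gripper=-1)

```text
clock: 19.9
ee_pos: [0.5085, -0.1791, 0.0547]
tool_rot: [-179.9, -0.0, 90.0]
force: [0.9, -0.5, -0.1]
finger_gap: 0.0853
```

Call:
move_arm(commands=[[[0, 0, -0.025], [0, 0, 0]], [[0, 0, -0.055], [0, 0, 0]], [[0, 0, -0.085], [0, 0, 0]], [[0.005, 0, -0.105], [0, 0, 0]], [[0.025, 0, -0.115], [0, 0, 0]], [[0.055, 0.005, -0.115], [0, 0, 0]], [[0.09, 0.015, -0.115], [0, 0, 0]], [[0.127, 0.03, -0.115], [0, 0, 0]], [[0.164, 0.045, -0.115], [0, 0, 0]], [[0.201, 0.06, -0.115], [0, 0, 0]], [[0.238, 0.075, -0.115], [0, 0, 0]], [[0.275, 0.09, -0.115], [0, 0, 0]]])

```text
clock: 21.1
ee_pos: [0.5996, 0.0973, 0.1708]
tool_rot: [179.9, -0.0, 90.0]
force: [0.6, 0.0, -0.7]
finger_gap: 0.0855
```

Call:
move_arm(commands=[[[0.035, 0.01, 0], [0, 0, 0]], [[0.068, 0.018, 0], [0, 0, 0]], [[0.093, 0.022, 0], [0, 0, 0]], [[0.108, 0.022, 0], [0, 0, 0]], [[0.117, 0.022, 0], [0, 0, 0]], [[0.117, 0.022, 0], [0, 0, 0]], [[0.117, 0.022, 0], [0, 0, 0]]])

```text
clock: 21.8
ee_pos: [0.621, 0.2109, 0.1696]
tool_rot: [180.0, 0.1, 89.9]
force: [0.9, 0.3, -0.6]
finger_gap: 0.085
```

Call:
move_arm(commands=[[[0, 0, 0.02], [0, 0, 0]], [[0, 0, 0.035], [0, 0, 0]], [[0, 0, 0.045], [0, 0, 0]], [[0, 0, 0.05], [0, 0, 0]], [[0, 0, 0.05], [0, 0, 0]]])

```text
clock: 22.3
ee_pos: [0.6205, 0.2123, 0.1184]
tool_rot: [-179.9, 0.0, 90.0]
force: [1.0, -0.1, 0.5]
finger_gap: 0.0855
```

Run:
```python
from h import *
st=sense(); print(st["clock"],st["ee_pos"],st["tool_rot"],st["finger_gap"],st["force"])
c=capture("wrist"); cv2.imwrite("pics/w10.png",c["color"])
print(proj(c,[[.621,.213,.068]],st))
```

```text
22.3 [0.62051599 0.21228444 0.11844528] [-1.79916959e+02  3.84804449e-02  8.99694237e+01] 0.0855324282328054 [ 0.97804227 -0.10114709  0.51539977]
[[254.14644694 214.41984338]]
```

View pics/w10.png

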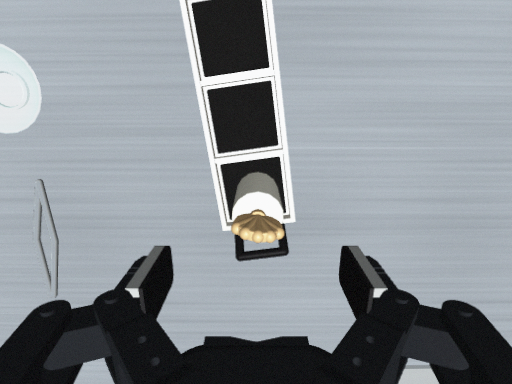

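Fan plug disc at (258,212), expected (254,214) plus the known +2 mm bias. Descending, watching force because of the tall coral.

Call:
move_arm(commands=[[[0, 0, 0.02], [0, 0, 0]], [[0, 0, 0.038], [0, 0, 0]], [[0, 0, 0.053], [0, 0, 0]], [[0, 0, 0.065], [0, 0, 0]], [[0, 0, 0.073], [0, 0, 0]], [[0, 0, 0.079], [0, 0, 0]], [[0, 0, 0.083], [0, 0, 0]], [[0, 0, 0.085], [0, 0, 0]], [[0, 0, 0.085], [0, 0, 0]], [[0, 0, 0.085], [0, 0, 0]]])

```text
clock: 23.35
ee_pos: [0.6213, 0.213, 0.0348]
tool_rot: [180.0, -0.0, 90.0]
force: [0.2, 0.6, -0.2]
finger_gap: 0.0854
```

Run:
```python
from h import *
st=sense(); print(st["clock"],st["ee_pos"],st["tool_rot"],st["finger_gap"],st["force"])
c=capture("wrist"); cv2.imwrite("pics/w11.png",c["color"])
```

```text
23.35 [0.62131202 0.21295364 0.03476662] [ 1.79953843e+02 -2.45915436e-02  8.99962026e+01] 0.0853634356643707 [ 0.18817431  0.62074482 -0.23327625]
```

View pics/w11.png

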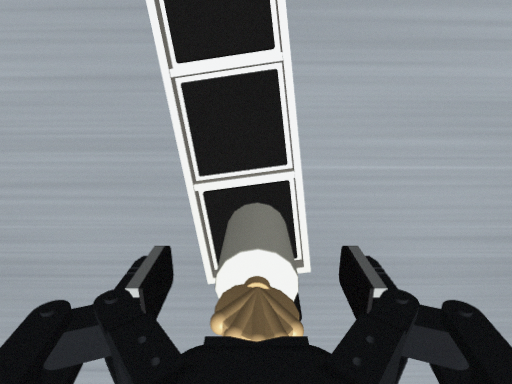

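Call:
move_arm(commands=[[[0, 0, 0], [0, 0, 0]], [[0, 0, 0], [0, 0, 0]], [[0, 0, 0], [0, 0, 0]], [[0, 0, 0], [0, 0, 0]], [[0, 0, 0], [0, 0, 0]], [[0, 0, 0], [0, 0, 0]], [[0, 0, 0], [0, 0, 0]], [[0, 0, 0], [0, 0, 0]], [[0, 0, 0], [0, 0, 0]], [[0, 0, 0], [0, 0, 0]], [[0, 0, 0], [0, 0, 0]], [[0, 0, 0], [0, 0, 0]]], gripper=1, force=40)

```text
clock: 24.6
ee_pos: [0.6212, 0.213, 0.0346]
tool_rot: [180.0, -0.0, 90.0]
force: [0.3, 0.4, 4.2]
finger_gap: 0.0367
```

Call:
move_arm(commands=[[[0, 0, -0.005], [0, 0, 0]], [[0, 0, -0.015], [0, 0, 0]], [[0, 0, -0.03], [0, 0, 0]], [[0, 0, -0.05], [0, 0, 0]], [[0, 0, -0.07], [0, 0, 0]], [[0, 0, -0.09], [0, 0, 0]], [[-0.005, 0, -0.105], [0, 0, 0]], [[-0.018, -0.002, -0.11], [0, 0, 0]], [[-0.038, -0.009, -0.11], [0, 0, 0]], [[-0.063, -0.021, -0.11], [0, 0, 0]], [[-0.09, -0.036, -0.11], [0, 0, 0]], [[-0.118, -0.053, -0.11], [0, 0, 0]]])

```text
clock: 25.8
ee_pos: [0.5667, 0.0923, 0.1438]
tool_rot: [-179.9, 0.1, 89.9]
force: [0.2, -0.2, -1.3]
finger_gap: 0.0371
```

Call:
move_arm(commands=[[[-0.028, -0.018, 0], [0, 0, 0]], [[-0.056, -0.036, 0], [0, 0, 0]], [[-0.084, -0.054, 0], [0, 0, 0]], [[-0.114, -0.072, 0], [0, 0, 0]], [[-0.144, -0.088, 0], [0, 0, 0]], [[-0.174, -0.101, 0], [0, 0, 0]], [[-0.204, -0.111, 0], [0, 0, 0]], [[-0.232, -0.118, 0], [0, 0, 0]], [[-0.255, -0.122, 0], [0, 0, 0]], [[-0.268, -0.123, 0], [0, 0, 0]], [[-0.274, -0.123, 0], [0, 0, 0]], [[-0.274, -0.123, 0], [0, 0, 0]]])

```text
clock: 27.0
ee_pos: [0.444, -0.1802, 0.1441]
tool_rot: [-180.0, -0.0, 89.9]
force: [-0.2, -0.4, -0.6]
finger_gap: 0.0368
```

Run:
```python
from h import *
st=sense(); print(st["clock"],st["ee_pos"],st["tool_rot"],st["finger_gap"],st["force"])
c=capture("wrist"); cv2.imwrite("pics/w12.png",c["color"])
c=capture("side"); cv2.imwrite("pics/s12.png",c["color"])
```

```text
27.0 [ 0.44404942 -0.18020813  0.14409474] [-1.79964302e+02 -4.24795384e-03  8.98590151e+01] 0.03684660410110935 [-0.24243211 -0.40897639 -0.63478045]
```

View pics/w12.png

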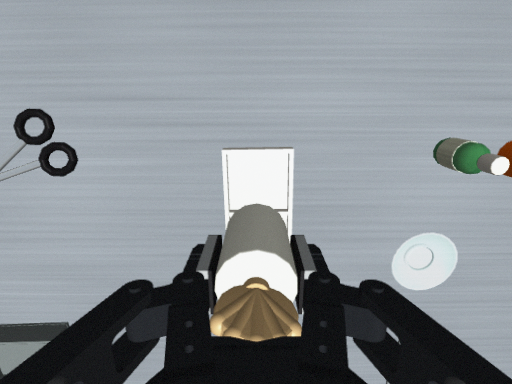

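View pics/s12.png

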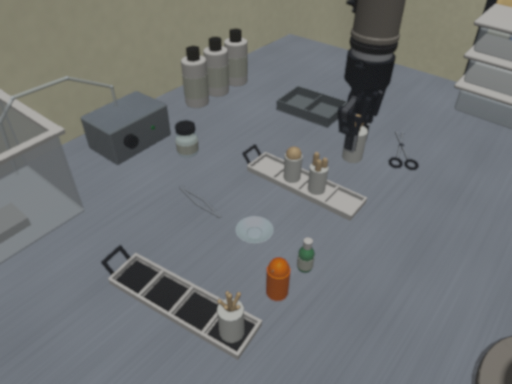

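Dome and pillar stand upright in cells 2 and 3. Lowering the fan into the last cell.

Call:
move_arm(commands=[[[0, 0.001, 0.01], [0, 0, 0]], [[0, 0.001, 0.03], [0, 0, 0]], [[0, 0.001, 0.05], [0, 0, 0]], [[0, 0.001, 0.07], [0, 0, 0]], [[0, 0.001, 0.085], [0, 0, 0]], [[0, 0.001, 0.095], [0, 0, 0]], [[0, 0.001, 0.102], [0, 0, 0]], [[0, 0.001, 0.106], [0, 0, 0]], [[0, 0.001, 0.109], [0, 0, 0]], [[0, 0.001, 0.111], [0, 0, 0]], [[0, 0.001, 0.112], [0, 0, 0]], [[0, 0.001, 0.112], [0, 0, 0]]])

```text
clock: 28.3
ee_pos: [0.4462, -0.1792, 0.0325]
tool_rot: [180.0, -0.0, 90.0]
force: [0.0, 0.7, -1.3]
finger_gap: 0.0367
```

Call:
move_arm(commands=[[[0, 0, 0.0005], [0, 0, 0]], [[0, 0, 0.001], [0, 0, 0]], [[0, 0, 0.0015], [0, 0, 0]], [[0, 0, 0.002], [0, 0, 0]], [[0, 0, 0.002], [0, 0, 0]]])

```text
clock: 28.8
ee_pos: [0.4461, -0.1792, 0.0305]
tool_rot: [180.0, -0.0, 90.0]
force: [-0.9, 0.3, 2.5]
finger_gap: 0.0369
```

Run:
```python
from h import *
c=capture("wrist"); cv2.imwrite("pics/w13.png",c["color"])
```

```text
(no output)
```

View pics/w13.png

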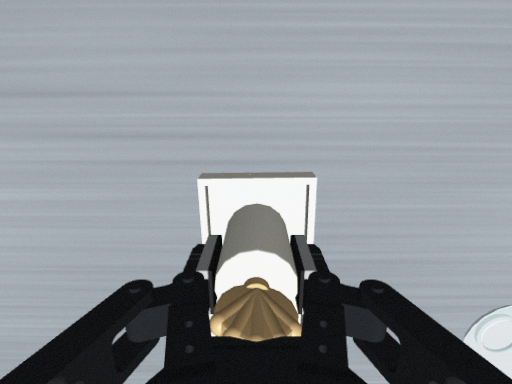

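Last cell, contact felt. Release and go to the branch coral, passing the orange look-alike at TCP height 0.17 m.

Call:
move_arm(commands=[[[0, 0, 0], [0, 0, 0]], [[0, 0, 0], [0, 0, 0]], [[0, 0, 0], [0, 0, 0]], [[0, 0, 0], [0, 0, 0]], [[0, 0, 0], [0, 0, 0]], [[0, 0, 0], [0, 0, 0]], [[0, 0, 0], [0, 0, 0]], [[0, 0, 0], [0, 0, 0]], [[0, 0, 0], [0, 0, 0]], [[0, 0, -0.004], [0, 0, 0]], [[0, 0, -0.012], [0, 0, 0]], [[0, 0, -0.025], [0, 0, 0]]], gripper=-1)

```text
clock: 30.05
ee_pos: [0.4455, -0.1791, 0.0557]
tool_rot: [-179.9, -0.0, 90.0]
force: [-0.3, -0.3, -0.2]
finger_gap: 0.0851
```

Call:
move_arm(commands=[[[0, 0, -0.025], [0, 0, 0]], [[0, 0, -0.055], [0, 0, 0]], [[0, 0, -0.085], [0, 0, 0]], [[0.005, 0, -0.105], [0, 0, 0]], [[0.025, 0, -0.115], [0, 0, 0]], [[0.055, 0, -0.115], [0, 0, 0]], [[0.09, 0, -0.115], [0, 0, 0]], [[0.127, 0, -0.115], [0, 0, 0]], [[0.164, -0.005, -0.115], [0, 0, 0]], [[0.201, -0.01, -0.115], [0, 0, 0]], [[0.238, -0.015, -0.115], [0, 0, 0]], [[0.275, -0.02, -0.115], [0, 0, 0]]])

```text
clock: 31.25
ee_pos: [0.4259, 0.0971, 0.1716]
tool_rot: [179.9, -0.0, 90.0]
force: [1.2, 0.1, -0.2]
finger_gap: 0.0856
```

Call:
move_arm(commands=[[[0.033, 0, 0], [0, 0, 0]], [[0.058, 0, 0], [0, 0, 0]], [[0.076, 0, 0], [0, 0, 0]], [[0.087, 0, 0], [0, 0, 0]], [[0.092, 0, 0], [0, 0, 0]], [[0.092, 0, 0.02], [0, 0, 0]], [[0.092, 0, 0.04], [0, 0, 0]], [[0.092, 0, 0.05], [0, 0, 0]], [[0.092, 0, 0.05], [0, 0, 0]], [[0.092, 0, 0.05], [0, 0, 0]]])

```text
clock: 32.25
ee_pos: [0.4264, 0.1875, 0.1208]
tool_rot: [180.0, -0.0, 89.9]
force: [0.2, -0.3, 0.8]
finger_gap: 0.0855
```

Run:
```python
from h import *
st=sense(); print(st["clock"],st["ee_pos"],st["tool_rot"],st["finger_gap"],st["force"])
c=capture("wrist"); cv2.imwrite("pics/w14.png",c["color"])
print(proj(c,[[.4255,.188,.068]],st))
c=capture("side"); cv2.imwrite("pics/s14.png",c["color"])
```

```text
32.25 [0.42642732 0.18750625 0.12083358] [ 1.79962905e+02 -1.22956794e-02  8.99455119e+01] 0.08552053825753647 [ 0.22915839 -0.26837013  0.81624432]
[[253.79072726 211.23007186]]
```

View pics/w14.png

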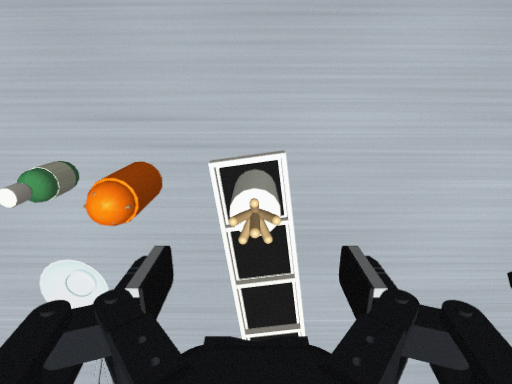

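View pics/s14.png

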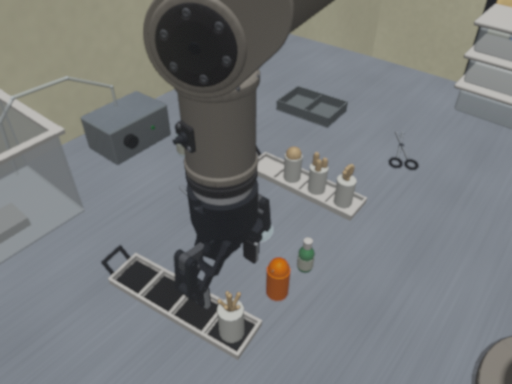

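Branch disc at (255,212), centred; the orange piece at (123,195) is about 30 mm outside the left finger. Descend.

Call:
move_arm(commands=[[[0, 0, 0.02], [0, 0, 0]], [[0, 0, 0.038], [0, 0, 0]], [[0, 0, 0.053], [0, 0, 0]], [[0, 0, 0.065], [0, 0, 0]], [[0, 0, 0.073], [0, 0, 0]], [[0, 0, 0.079], [0, 0, 0]], [[0, 0, 0.083], [0, 0, 0]], [[0, 0, 0.085], [0, 0, 0]], [[0, 0, 0.085], [0, 0, 0]], [[0, 0, 0.085], [0, 0, 0]]])

```text
clock: 33.35
ee_pos: [0.4263, 0.188, 0.0356]
tool_rot: [180.0, -0.0, 90.0]
force: [0.5, -0.3, 0.4]
finger_gap: 0.0854
```

Run:
```python
from h import *
st=sense(); print(st["clock"],st["ee_pos"],st["tool_rot"],st["finger_gap"],st["force"])
c=capture("wrist"); cv2.imwrite("pics/w15.png",c["color"])
print(proj(c,[[.4255,.188,.068]],st))
```

```text
33.35 [0.42625968 0.18798438 0.03560566] [ 1.79964029e+02 -2.63641730e-02  8.99952548e+01] 0.0853696458793225 [ 0.51990153 -0.3058431   0.42681615]
[[251.46948747 281.91644103]]
```

View pics/w15.png

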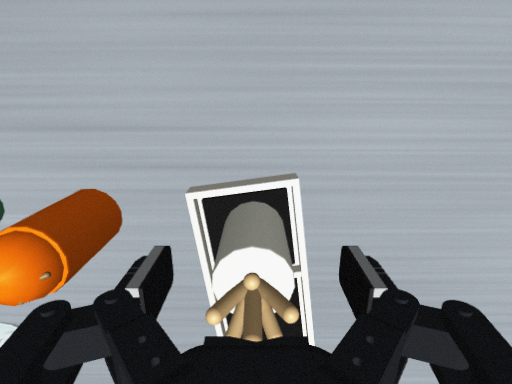

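Call:
move_arm(commands=[[[-0.001, 0, 0], [0, 0, 0]], [[-0.001, 0, 0], [0, 0, 0]], [[-0.001, 0, 0], [0, 0, 0]], [[-0.001, 0, 0], [0, 0, 0]], [[-0.001, 0, 0], [0, 0, 0]], [[-0.001, 0, 0], [0, 0, 0]], [[-0.001, 0, 0], [0, 0, 0]], [[-0.001, 0, 0], [0, 0, 0]], [[-0.001, 0, 0], [0, 0, 0]], [[-0.001, 0, 0], [0, 0, 0]], [[-0.001, 0, 0], [0, 0, 0]], [[-0.001, 0, 0], [0, 0, 0]]], gripper=1, force=40)

```text
clock: 34.6
ee_pos: [0.4261, 0.1868, 0.0356]
tool_rot: [180.0, -0.0, 90.0]
force: [-2.1, -1.7, 5.9]
finger_gap: 0.0365
```

Call:
move_arm(commands=[[[0, 0, -0.005], [0, 0, 0]], [[0, 0, -0.015], [0, 0, 0]], [[0, 0, -0.03], [0, 0, 0]], [[0, 0, -0.05], [0, 0, 0]], [[0, 0, -0.07], [0, 0, 0]], [[0, 0, -0.09], [0, 0, 0]], [[-0.004, 0.004, -0.105], [0, 0, 0]], [[-0.014, 0.014, -0.11], [0, 0, 0]], [[-0.029, 0.03, -0.11], [0, 0, 0]], [[-0.049, 0.05, -0.11], [0, 0, 0]], [[-0.072, 0.072, -0.11], [0, 0, 0]], [[-0.097, 0.094, -0.11], [0, 0, 0]]])

```text
clock: 35.8
ee_pos: [0.5205, 0.0895, 0.1458]
tool_rot: [180.0, -0.0, 90.1]
force: [0.1, -0.1, -0.6]
finger_gap: 0.0367
```

Call:
move_arm(commands=[[[-0.026, 0.02, 0], [0, 0, 0]], [[-0.053, 0.038, 0], [0, 0, 0]], [[-0.082, 0.055, 0], [0, 0, 0]], [[-0.112, 0.071, 0], [0, 0, 0]], [[-0.142, 0.085, 0], [0, 0, 0]], [[-0.172, 0.097, 0], [0, 0, 0]], [[-0.2, 0.107, 0], [0, 0, 0]], [[-0.226, 0.114, 0], [0, 0, 0]], [[-0.247, 0.118, 0], [0, 0, 0]], [[-0.26, 0.118, 0], [0, 0, 0]], [[-0.267, 0.118, 0], [0, 0, 0]], [[-0.267, 0.118, 0], [0, 0, 0]]])

```text
clock: 37.0
ee_pos: [0.6374, -0.1777, 0.1453]
tool_rot: [-180.0, -0.0, 89.9]
force: [-0.9, 0.1, -1.6]
finger_gap: 0.0367
```

Run:
```python
from h import *
st=sense(); print(st["clock"],st["ee_pos"],st["tool_rot"],st["finger_gap"],st["force"])
c=capture("wrist"); cv2.imwrite("pics/w16.png",c["color"])
c=capture("side"); cv2.imwrite("pics/s16.png",c["color"])
```

```text
37.0 [ 0.6374396  -0.17769571  0.14532841] [-1.79975913e+02 -7.27058503e-03  8.99368723e+01] 0.03668208259797453 [-0.9193167   0.12124446 -1.58596858]
```

View pics/w16.png

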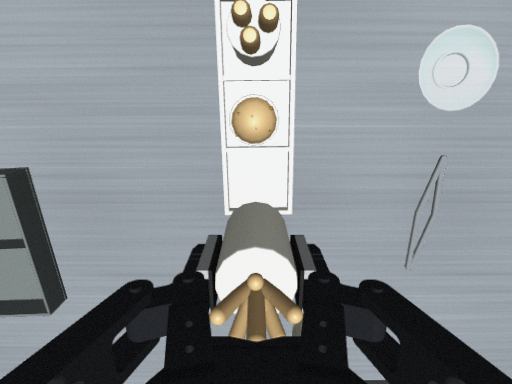

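View pics/s16.png

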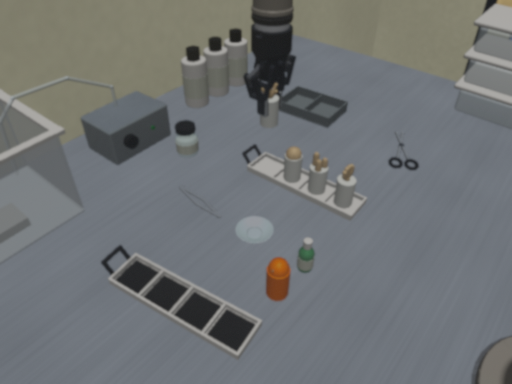

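Old rack is empty; three corals upright in the new one. The target cell is rows 147–210 in the wrist view, the same picture as for the fan's hover. Lowering.

Call:
move_arm(commands=[[[0, 0, 0.01], [0, 0, 0]], [[0, 0, 0.03], [0, 0, 0]], [[0, 0, 0.05], [0, 0, 0]], [[0, 0, 0.07], [0, 0, 0]], [[0, 0, 0.085], [0, 0, 0]], [[0, 0, 0.095], [0, 0, 0]], [[0, 0, 0.102], [0, 0, 0]], [[0, 0, 0.106], [0, 0, 0]], [[0, 0, 0.109], [0, 0, 0]], [[0, 0, 0.111], [0, 0, 0]], [[0, 0, 0.112], [0, 0, 0]], [[0, 0, 0.112], [0, 0, 0]]])

```text
clock: 38.3
ee_pos: [0.6381, -0.1772, 0.0335]
tool_rot: [180.0, -0.0, 90.0]
force: [-0.2, -0.5, -1.8]
finger_gap: 0.0369
```

Call:
move_arm(commands=[[[0, 0, 0.0005], [0, 0, 0]], [[0, 0, 0.001], [0, 0, 0]], [[0, 0, 0.0015], [0, 0, 0]], [[0, 0, 0.002], [0, 0, 0]], [[0, 0, 0.002], [0, 0, 0]]])

```text
clock: 38.8
ee_pos: [0.638, -0.1772, 0.0317]
tool_rot: [180.0, -0.0, 90.0]
force: [-0.3, 1.2, 2.0]
finger_gap: 0.0368
```

Run:
```python
from h import *
c=capture("wrist"); cv2.imwrite("pics/w17.png",c["color"])
```

```text
(no output)
```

View pics/w17.png

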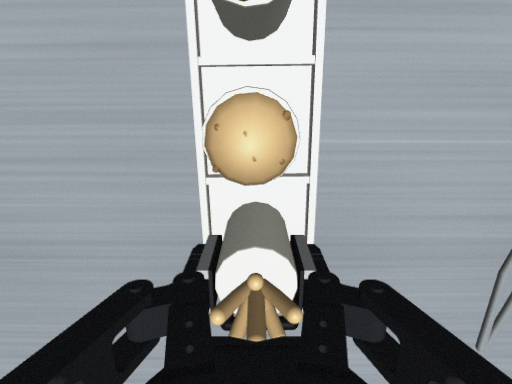

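Branch is in the first cell with contact felt. Release, retreat upward and away, then check.

Call:
move_arm(commands=[[[0, 0, 0], [0, 0, 0]], [[0, 0, 0], [0, 0, 0]], [[0, 0, 0], [0, 0, 0]], [[0, 0, 0], [0, 0, 0]], [[0, 0, 0], [0, 0, 0]], [[0, 0, 0], [0, 0, 0]], [[0, 0, 0], [0, 0, 0]], [[0, 0, 0], [0, 0, 0]], [[0, 0, 0], [0, 0, 0]], [[0, 0, -0.004], [0, 0, 0]], [[0, 0, -0.012], [0, 0, 0]], [[0, 0, -0.025], [0, 0, 0]]], gripper=-1)

```text
clock: 40.05
ee_pos: [0.6375, -0.177, 0.0565]
tool_rot: [-179.9, -0.0, 90.0]
force: [0.8, -0.4, 0.4]
finger_gap: 0.0853
```

Call:
move_arm(commands=[[[0, 0, -0.025], [0, 0, 0]], [[0, 0, -0.055], [0, 0, 0]], [[0, 0, -0.085], [0, 0, 0]], [[0.005, 0, -0.115], [0, 0, 0]], [[0.025, 0, -0.13], [0, 0, 0]], [[0.055, 0, -0.14], [0, 0, 0]], [[0.09, 0, -0.14], [0, 0, 0]], [[0.127, 0, -0.14], [0, 0, 0]], [[0.164, 0, -0.14], [0, 0, 0]], [[0.19, 0, -0.14], [0, 0, 0]], [[0.21, 0, -0.14], [0, 0, 0]], [[0.21, 0, -0.14], [0, 0, 0]]])

```text
clock: 41.25
ee_pos: [0.6381, 0.0376, 0.1974]
tool_rot: [179.9, -0.2, 90.4]
force: [0.5, 0.3, -0.0]
finger_gap: 0.0853
```

Call:
move_arm(commands=[[[0.04, 0, 0], [0, 0, 0]], [[0.08, 0, 0], [0, 0, 0]], [[0.12, 0, 0], [0, 0, 0]], [[0.15, 0, 0], [0, 0, 0]], [[0.17, 0, 0], [0, 0, 0]], [[0.17, 0, 0], [0, 0, 0]], [[0.17, 0, 0], [0, 0, 0]], [[0.17, 0, 0], [0, 0, 0]]])

```text
clock: 42.05
ee_pos: [0.6386, 0.1991, 0.1966]
tool_rot: [180.0, 0.1, 89.8]
force: [-0.0, -0.3, -0.2]
finger_gap: 0.0853
```

Run:
```python
from h import *
st=sense(); print(st["clock"],st["ee_pos"],st["force"],abs(st["qvel"]).max())
c=capture("top"); cv2.imwrite("pics/t18.png",cv2.resize(c["color"][110:265,180:370],None,fx=3.8,fy=3.8,interpolation=cv2.INTER_CUBIC))
print(proj(c,[[.5415+.99995*d,-.1782+.0105*d,.064] for d in (.096,.032,-.032,-.096)]).round(1))
c=capture("side"); cv2.imwrite("pics/s18.png",cv2.resize(c["color"][130:230,220:390],None,fx=4.5,fy=4.5,interpolation=cv2.INTER_CUBIC))
```

```text
42.05 [0.63863823 0.19908302 0.19658903] [-0.02871338 -0.29357078 -0.15253599] 0.3861694652764136
[[323.3 143.5]
 [325.  172.7]
 [326.7 202.8]
 [328.3 233.6]]
```

View pics/t18.png

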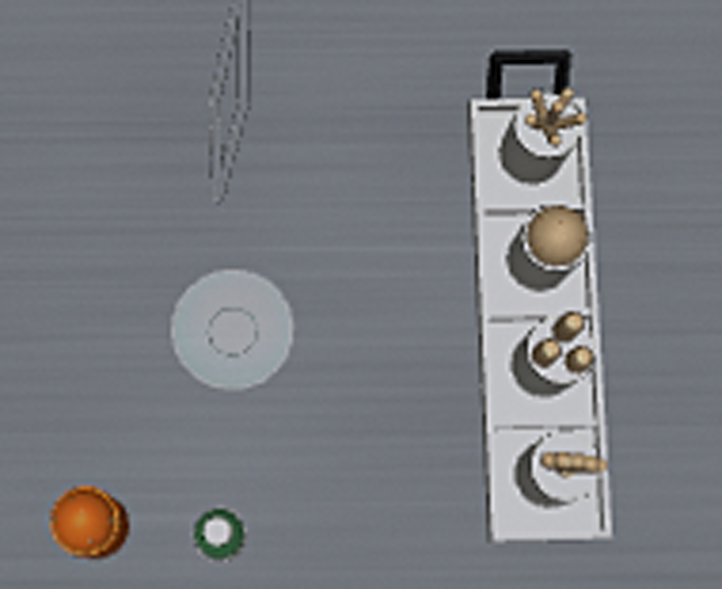

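View pics/s18.png

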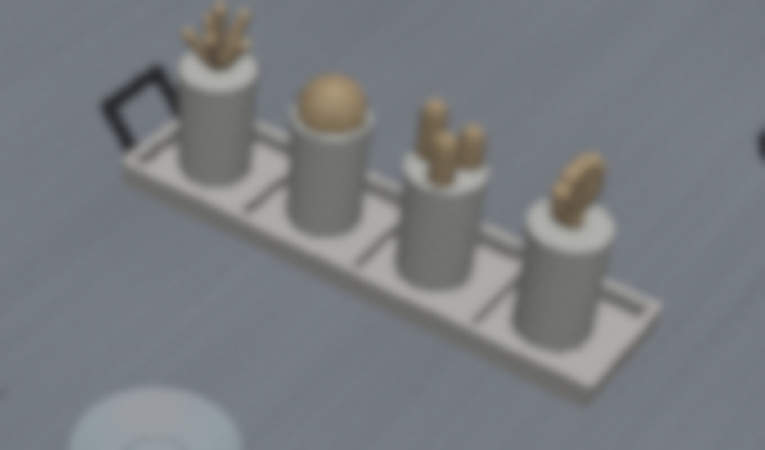

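All four stand upright in their own cells: from the handle, branch, dome, pillar, fan. That is the old order reversed. The orange look-alike is where it was.

```bash
python3 -c "
from cell import close_job; print(close_job())"
```

```text
the job is handed in; nothing more can be done
None
```

All four corals are in the new rack in reverse order, and I handed the job in at about 42 s of the 120 s allowed. From the new rack's black handle they stand branch, dome, pillar, fan; in the old rack it was fan, pillar, dome, branch.

- **Final check:** the last top and side pictures show each coral upright on the floor of its own cell, near the centre. The gripper was clear and the arm nearly still. The orange look-alike had not moved.
- **Forces:** the highest reading printed was about 6 N, while the jaws closed. Each coral was lowered until the floor was felt at 2 to 4 N before release.
- **Disagreement:** the wrist camera put the plugs about 2 mm further along y than the fixed cameras did. That is within the stated calibration, and the plugs were centred between the pads when gripped. No check failed.

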